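Slide the wax pan along the warming plate to its stop pins

ROBOT

A 6-joint arm with a two-finger parallel gripper is mounted at the origin on the work surface. World frame = base frame: x ahead of the robot, y to its left, z up, the work surface at z = 0. Lengths are in m, angles in rad, forces in N, time in s.
With the tool pointing down it reaches from about 0.2 to 0.875 m from the base axis. Payload 3.4 kg.
Tool frame: the origin (TCP) lies between the finger pads; the fingertips stand 25 mm ahead of it and the grasp point (between the pads) lies 6 mm ahead of it (r.nose_length is the z of the fingertips in the tool frame, in m); z points along the fingers, y is the line along which they close (so a half turn about z gives the same grasp; the last joint's range is limited). The gripper opens to 94 mm and grips with 3 to 60 N. Pads are 16 mm wide; open, the fingers measure 119 mm over their backs; the gripper's body (75 mm by 177 mm) begins 78 mm behind the grasp point.
Start: joints at [1.183, 0.276, 1.505, -0, 1.361, -0.121], TCP at [0.152, 0.555, 0.23] pointing down, gripper open.
Joint ranges: [-2.89, 2.89], [-0.75, 2.08], [0.22, 2.7], [-1.18, 4.32], [0.11, 2.71], [-2.7, 2.7]. Speed limits (rad/s): [2.57, 2.57, 3.14, 3.14, 3.14, 3.14].

INTERFACE

Orientations are given as a unit quaternion [w, x, y, z].
In Python, from plant import r, gripper_to, inverse_kinematics, vision, models, telemetry gives the robot as it stands. Calls block until the motion is done:
- r.move_to(position, orientation): joint-space move of the TCP to a pose.
- r.move_l(position, rot=None, vel=0.15, guard=None): straight line of the TCP; rot=None keeps the orientation; vel is the mean speed in m/s. With guard (N) it stops when the force on the tool has changed by that much, and returns True; else False.
- r.movej(angles): joint-space move.
- gripper_to(opening, f_grip=None): finger opening in m; f_grip is the grip in N (None keeps the last); returns when the fingers have stopped.
- r.hold(seconds).
- inverse_kinematics(position, orientation): joint angles nearest the present ones, or None.
- vision.snapshot(name): name is "scene" or "top" or "wrist"; returns the picture (400x640x3 uint8, red, green, blue); there is no depth.
- vision.get_calibration(name): a dict with "fx", "fy", "cx", "cy" (pixels), "position" and "orientation" of the camera in the world. Camera axes: x right, y down, z forward; pixel columns grow to the right and rows downward; lengths in m; the calibration is good to about 2 mm. The wrist camera is an equidistant fisheye: a pixel r from the principal point sees the ray r / f radians off the axis. A picture is of the moment at which its call begins: read the wrist's pose just before it. get_calibration takes no time and is no camera call; for the wrist camera it gives the pose at the moment of the call.
A pose or a line that the arm cannot do raises r.PlanningError and nothing moves.
- r.sign_off(): hands the job in; it is judged then, once.
Trained networks look in the newest picture that a camera, given by its name, has taken for a name from the list of things; names that differ only in an ending like _2 or _b are one class to them, and where a whole thing is asked for, a point or a joint stands for the part that bears it (a point fixed in the world has none). Each returns a list of dicts, best first, with "score" (0 to 1); they miss things now and then, are a little off and sometimes report something else, mostly with a low value. They report only what shows in the picture. A call takes as long as a camera call. They do not tell look-alikes from the thing itself.
- models.boxes_of(thing, camera): "at" ([x, y, z] in m, in world coordinates, good to about 4 mm: the middle of the surface that is visible of it).
- models.regions_of(thing, camera): "pixels" (400x640 bool, what is visible of it).
- models.mark_of(thing, camera): "at" ([x, y, z] in m, in world coordinates, good to about 4 mm: a listed point, or the origin of a listed thing).
Readings, each from a call of its own:
- telemetry.current_t(): time.
- telemetry.current_joints(): joint angles.
- telemetry.current_dq(): joint speeds.
- telemetry.current_joint_efforts(): joint torques, N m.
- telemetry.current_ee_pos(): TCP position.
- telemetry.current_tool_rot(): TCP orientation.
- telemetry.current_wrist_force(): force on the tool from outside, world axes, zero at the start.
- telemetry.current_torque(): the same for the moment, N m.
- telemetry.current_opening(): finger opening in m.
- telemetry.current_finger_force(): force on a finger pad.
Only numpy, scipy, OpenCV 4.12 (cv2) and the standard library are available. Lean on these libraries where they do the work, as an engineer would, in place of code of your own. Each camera call takes 0.05 s, during which the arm holds its last target. There are 200 camera calls.

TASK

Slide the lidded wax pan along the warming plate, without lifting or tipping it, to the end of the plate that has the two stop pins, and press it gently home until it sits snug against both pins at once, with its handle pointing straight out over the plate's front edge. Then let go of it. Do not ram the pins, keep the robot off the wire shelf overhead, and leave the canister and the cheeses where they stand.

Things in the scene. Friction and masses are not known exactly. Their poses are not given: they have to be found in the camera images.
- plate: fixed aluminium warming plate, 260 mm front to back x 540 mm long (its y), top 30 mm above the table; its x points from the front edge (which faces the robot's left) to the back. Origin: centre of its underside. Dark rings, radius 77 mm, at its y = -130, 0, +130 mm. The pan starts about the middle, handle up to 20 degrees off square; pins at one end (y = +196 or -196 mm), canister at the other
- shelf: fixed wire shelf over the plate, same origin and axes; wires 290 mm above the table (end wires down to 282, front guard wire up to 328), spanning plate x -160 to +103, y -290 to +290 mm, so over the pan and its whole handle: reach in from the front edge, the tool leaning 30 to 45 degrees back that way. Uprights at x +160, y +-285 mm, each with a sloping brace. Two cheeses stand on it
- pan: loose round lidded steel pan, straight wall 70 mm outer radius, 80 mm high, lid rim 72.5 mm radius above, knob to 115 mm; 0.4 to 0.75 kg, drags 1 to 2.5 N by its own weight, more if borne down on. Level bar handle along the pan's -x, 65 to 150 mm from its axis, 20 mm wide (y), 16 mm thick, its centre 55 mm above the underside. Origin: centre of the underside, on the plate; z up
- pin_near: stiff upright white plastic stop pin, 10 mm radius, 36 mm tall, fixed in place but turning freely about its own axis; the one nearer the plate's front. Origin: centre of its foot, on the plate's top. The pins stand 90 mm apart along the plate's x. The pan seated against both has its axis 80 mm from each pin's axis, 66 mm from the line of the pins towards the plate's middle, over the end ring
- pin_far: the other stop pin, the same, nearer the plate's back edge; origin at the centre of its foot
- canister: bystander: loose closed steel can, 45 mm radius, 110 mm tall, standing on the plate's other end; origin at the centre of its underside
- cheese_a: bystander: loose yellow cheese, 53 mm radius, 55 mm tall, on the table to the left of the plate; origin at the centre of its underside
- cheese_b: bystander: loose yellow cheese, the same, farther out
Not all that is in view belongs to the job. What is shaped like the pan but blue or green is not meant.

How it is judged:
On the way:
1. the pan is pressed against both stop pins at once (over 0.5 N on each for 0.2 s) (contact force between pan and pin_near above 0.5 N and contact force between pan and pin_far above 0.5 N), for 0.2 s.
At the end, for the whole second after the job is handed in: The pan stands flat and at rest on the plate, within 3 mm of touching each stop pin, on the pins' side towards the plate's middle, its handle within 10 degrees of square to the plate's front edge (horizontal distance between pan and pin_near below 0.083 m and horizontal distance between pan and pin_far below 0.083 m and horizontal distance between pan and plate below 0.16 m and angle between the x axis of pan and the x axis of plate, either way round below 0.17 rad and z of pan in the frame of plate below 0.034 m and angle between pan's own z axis and vertical below 0.05 rad and linear speed of pan below 0.01 m/s).
It fails at once if the pan is lifted more than 6 mm off the plate (z of pan in the frame of plate above 0.036 m).
It fails at once if the pan is tipped by more than 6 degrees (angle between pan's own z axis and vertical above 0.105 rad).
It fails at once if a stop pin is rammed (over 30 N) (contact force between pan and pin_near above 30 N or contact force between pan and pin_far above 30 N).
It fails at once if the robot touches the wire shelf (over 2 N) (contact force between any of the arm, the fingers and shelf above 2 N).
It fails at once if the canister or a cheese is moved more than 15 mm (distance of any of canister, cheese_a, cheese_b from where it was at the start of the episode above 0.015 m).
It also fails if it takes over 64 s, if anything falls off the work surface, if the arm or the gripper's body presses on something with over 40 N, if the wrist force passes 120 N, or if a joint passes its speed limit or range.

## Working session

There is one attempt and no reset: what is moved stays moved. The work goes in short steps, each a Python script; the robot and the scene stay as the last script left them, time stands still between calls to the robot, and variables do not carry over. Pictures are saved under pics/ and viewed, at most 10 in all, crops included, and the job is handed in when it is done.

```bash
ls; mkdir -p pics; python3 - <<'E'
from plant import *
import cv2,numpy as np
for c in ("scene","top"):
    im=vision.snapshot(c); cv2.imwrite(f"pics/{c}0.png",im[:,:,::-1])
    k=vision.get_calibration(c); print(c,k)
    for t in ("plate","pan","pin_near","pin_far","canister","cheese_a","shelf"):
        print(t,[(np.round(d["at"],3).tolist(),round(d["score"],2)) for d in models.mark_of(t,c)][:4])
print(telemetry.current_t())
E
```

```text
pics
scene {'fx': 362.3136298670217, 'fy': 362.3136298670217, 'cx': 317.3813904703415, 'cy': 194.00256037332755, 'position': array([ 1.20642996, -0.07010621,  0.93412766]), 'orientation': array([-0.22806464,  0.69318625,  0.65256466, -0.20405566])}
plate [([0.694, 0.303, 0.004], 0.24)]
pan [([0.573, -0.187, 0.028], 0.89), ([0.602, -0.488, -0.002], 0.7), ([0.825, 0.062, -0.0], 0.55), ([0.758, -0.231, 0.029], 0.41)]
pin_near [([0.409, 0.442, 0.0], 0.71)]
pin_far [([0.756, -0.227, 0.029], 0.54), ([0.407, 0.439, 0.001], 0.33)]
canister []
cheese_a [([0.696, 0.301, 0.003], 0.96), ([0.408, 0.438, 0.002], 0.63)]
shelf []
top {'fx': 455.80426236931845, 'fy': 455.80426236931845, 'cx': 324.37482812011086, 'cy': 203.98313553305317, 'position': array([ 0.51416932, -0.01075902,  1.41481546]), 'orientation': array([-0.01600028,  0.71329762, -0.70053201,  0.01433187])}
plate [([0.758, -0.136, 0.033], 0.41)]
pan [([0.604, -0.486, 0.002], 0.79), ([0.822, 0.068, 0.0], 0.6)]
pin_near [([0.76, -0.228, 0.03], 0.72), ([0.758, -0.137, 0.034], 0.46)]
pin_far [([0.759, -0.231, 0.03], 0.5)]
canister [([0.367, -0.201, 0.031], 0.83)]
cheese_a [([0.699, 0.296, -0.001], 0.8), ([0.404, 0.436, -0.001], 0.65)]
shelf []
0.8
```

View pics/scene0.png

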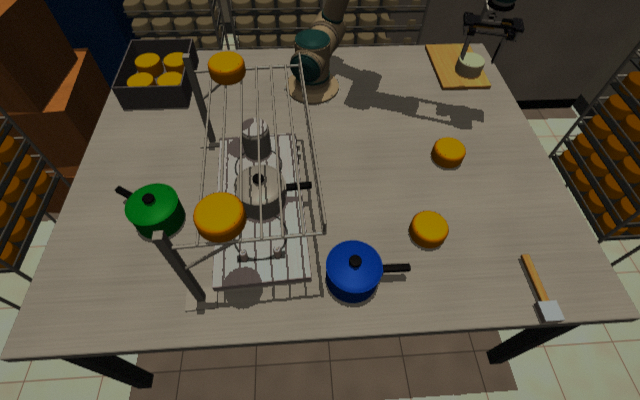

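View pics/top0.png

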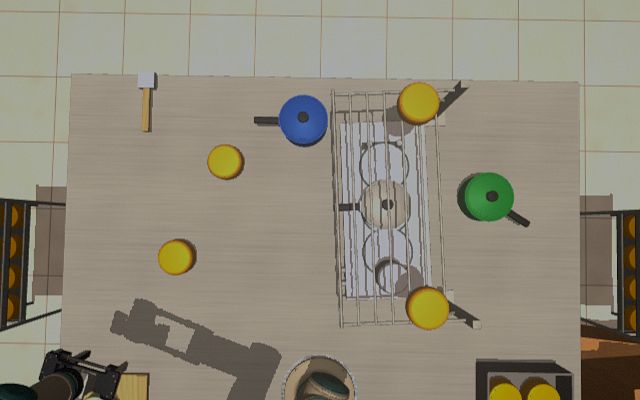

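The scene view shows our steel pan at about (262,185), its handle to (308,186), the canister at (256,138), and the blue (355,268) and green (153,208) decoys. The top view shows the pan knob at (387,205), its handle pointing to image left (+y), and the pins at the far end (365,146)/(395,146). I'll move to a leaning look pose for the wrist camera.

```bash
cat > h.py <<'E'
from plant import *
import cv2,numpy as np
from scipy.spatial.transform import Rotation as R
def ori(yaw,lean=np.radians(42),s=1):
    """yaw: angle of pan's x axis (handle->axis dir) in the world; tool z leans along it"""
    d=np.array([np.cos(yaw),np.sin(yaw),0]); z=np.sin(lean)*d-np.cos(lean)*np.array([0,0,1.])
    y=s*np.cross([0,0,1.],d); x=np.cross(y,z)
    q=R.from_matrix(np.c_[x,y,z]).as_quat(); return q[[3,0,1,2]], z
def look(c,n,things):
    im=vision.snapshot(c); cv2.imwrite(f"pics/{n}.png",im[:,:,::-1])
    for t in things:
        print(c,t,[(np.round(d["at"],4).tolist(),round(d["score"],2)) for d in models.mark_of(t,c)][:3])
    return im
E
python3 - <<'E'
from h import *
yaw=-np.pi/2
for s in (1,-1):
    for p in ([.58,.10,.26],[.573,-.08,.09],[.692,-.08,.09]):
        q,z=ori(yaw,s=s); j=inverse_kinematics(p,q); print(s,p,None if j is None else np.round(j,2))
q,z=ori(yaw,s=1); 
try: r.move_to([.58,.10,.26],q)
except r.PlanningError as e:
    print(e); q,z=ori(yaw,s=-1); r.move_to([.58,.10,.26],q)
k=vision.get_calibration("wrist"); print(k)
look("wrist","w0",["pan","pin_near","pin_far","plate","canister"])
print(telemetry.current_t(),telemetry.current_joints())
E
```

```text
1 [0.58, 0.1, 0.26] [ 0.43  0.46  1.38 -0.65  1.65  0.5 ]
1 [0.573, -0.08, 0.09] [ 0.16  0.52  1.76 -0.81  1.15  0.62]
1 [0.692, -0.08, 0.09] [ 0.14  0.65  1.48 -0.77  1.25  0.48]
-1 [0.58, 0.1, 0.26] [ 0.43  0.46  1.38 -0.65  1.65 -2.64]
-1 [0.573, -0.08, 0.09] [ 0.16  0.52  1.76 -0.81  1.15 -2.52]
-1 [0.692, -0.08, 0.09] [ 0.14  0.65  1.48 -0.77  1.25 -2.66]
{'fx': 309.70691628693146, 'fy': 309.70691628693146, 'cx': 318.8884816263779, 'cy': 199.19521875837006, 'position': array([0.57938822, 0.25303195, 0.3314251 ]), 'orientation': array([4.61928297e-01, 8.86917051e-01, 6.06653423e-04, 1.56514203e-04])}
wrist pan [([0.8243, 0.0547, -0.0009], 0.91), ([0.601, -0.4902, -0.0005], 0.74), ([0.571, -0.1834, 0.0258], 0.63)]
wrist pin_near [([0.7543, -0.1355, 0.031], 0.55)]
wrist pin_far [([0.7613, -0.2296, 0.0339], 0.5)]
wrist plate []
wrist canister [([0.3693, -0.2047, 0.0299], 0.87)]
3.3417 [ 0.43351408  0.46168035  1.37512319 -0.65491298  1.64619414  0.49844558]
```

View pics/w0.png

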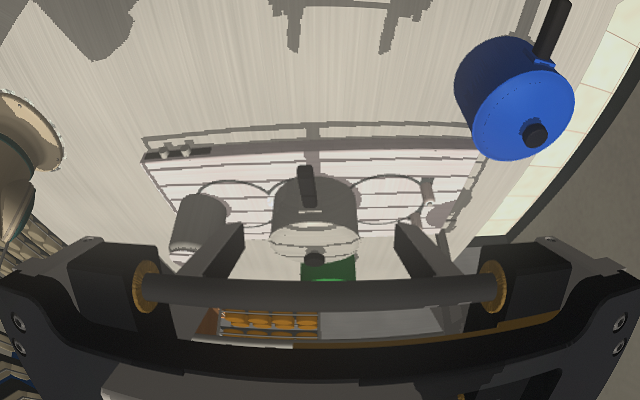

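The wrist view (upside down relative to the arm) shows the pan at about (314,215) with its handle from (304,168) to (313,208). Canister at (198,222), pins near (428,190), and the blue pan is clear at (515,100). I'll measure the handle yaw and the plate yaw from the top picture.

```bash
cat >> h.py <<'E'
def pix2w(c,uv,zp,k=None):
    k=k or vision.get_calibration(c); uv=np.atleast_2d(uv).astype(float)
    a=(uv-[k["cx"],k["cy"]])/[k["fx"],k["fy"]]
    if c=="wrist":
        t=np.linalg.norm(a,axis=1,keepdims=True); d=np.c_[a*np.sin(t)/np.maximum(t,1e-9),np.cos(t)]
    else: d=np.c_[a,np.ones(len(a))]
    w=R.from_quat(np.roll(k["orientation"],-1)).apply(d)
    return k["position"]+w*((zp-k["position"][2])/w[:,2])[:,None]
E
python3 - <<'E'
from h import *
im=cv2.imread("pics/top0.png"); g=im.max(2)
m=np.zeros_like(g); m[198:217,335:367]=g[198:217,335:367]<60
v,u=np.nonzero(m); w=pix2w("top",np.c_[u,v],.093)
print("top handle ext",w.min(0),w.max(0)); c=w.mean(0); d=np.linalg.svd(w-c,full_matrices=False)[2][0]; print(c,d,np.degrees(np.arctan2(-d[0],d[1])))
kn=np.zeros_like(g); kn[196:214,378:397]=g[196:214,378:397]<60; v,u=np.nonzero(kn); print("knob",pix2w("top",[u.mean(),v.mean()],.145))
im=cv2.imread("pics/w0.png"); g=im.max(2)
m=np.zeros_like(g); m[163:207,294:320]=g[163:207,294:320]<60
v,u=np.nonzero(m); k=vision.get_calibration("wrist"); w=pix2w("wrist",np.c_[u,v],.093,k)
c=w.mean(0); d=np.linalg.svd(w-c,full_matrices=False)[2][0]; print("wrist",w.min(0),w.max(0),c,d,np.degrees(np.arctan2(-d[0],d[1])))
a=cv2.imread("pics/top0.png")[85:335,320:460]; a=cv2.resize(a[:, :],None,fx=2.4,fy=2.4,interpolation=cv2.INTER_CUBIC)
b=cv2.resize(cv2.imread("pics/w0.png")[110:270,250:480],None,fx=2,fy=2,interpolation=cv2.INTER_CUBIC)
o=np.zeros((600,800,3),np.uint8); o[:a.shape[0],:a.shape[1]]=a; o[:b.shape[0],340:340+b.shape[1]]=b; cv2.imwrite("pics/z1.png",o)
E
```

```text
top handle ext [ 0.53798181 -0.11681059  0.093     ] [ 0.57253562 -0.04961741  0.093     ]
[ 0.56251578 -0.07803229  0.093     ] [0.1034775  0.99463179 0.        ] -5.939456048347596
knob [[ 0.57173832 -0.18140337  0.145     ]]
wrist [ 0.55425891 -0.09267462  0.093     ] [ 0.57591545 -0.02063448  0.093     ] [ 0.5664044  -0.05127785  0.093     ] [-1.01068513e-01  9.94879468e-01 -4.80888256e-17] 5.800703519808081
```

View pics/z1.png

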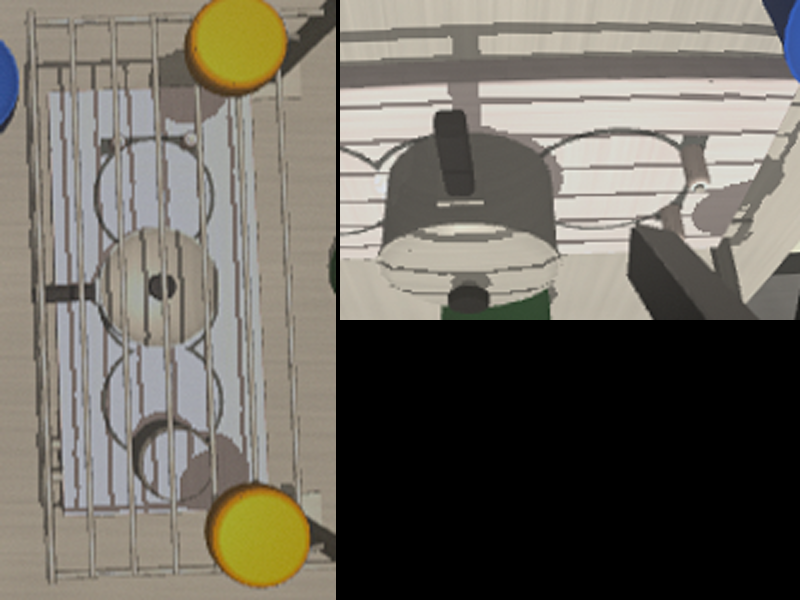

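The crop shows the plate's left edge from (48,92) to (63,513), the end rings centred at (155,197) and (162,405), and the handle running (35,293)→(97,291) to the knob at (162,288). In the wrist crop the handle's top face runs (450,112)→(458,195).

```bash
python3 - <<'E'
from h import *
T=lambda p,z: pix2w("top",np.array(p)/2.4+[320,85],z)[:,:2]
W=lambda p,z: pix2w("wrist",(np.array(p)-[340,0])/2+[250,110],z)[:,:2]
ang=lambda d: np.degrees(np.arctan2(d[1],d[0]))
e=T([[48,92],[63,513]],.03); print("edge",e,ang(e[0]-e[1]))
g=T([[155,197],[162,405]],.03); print("rings",g,ang(g[0]-g[1]))
kn=T([[162,288]],.143)[0]; h=T([[66,292.5]],.093)[0]; print("pan",kn,"handle",h,"yaw",ang(kn-h))
w=W([[450,112],[458,195]],.093); print("wrist handle",w,ang(w[1]-w[0]))
print("wrist knob",W([[468,292]],.145)); print("wrist pan lid l/r",W([[377,262],[561,262]],.11))
E
```

```text
edge [[ 0.8217475  -0.05034485]
 [ 0.28894543 -0.07804334]] 2.9759249039954443
rings [[ 0.68954987 -0.18856788]
 [ 0.4263156  -0.20066512]] 2.6312417577274365
pan [ 0.56906745 -0.18352019] handle [ 0.56369036 -0.07436621] yaw -87.17980388342347
wrist handle [[ 0.56353269 -0.02066993]
 [ 0.56599961 -0.10867642]] -88.39435983008582
wrist knob [[ 0.57279361 -0.15738344]]
wrist pan lid l/r [[ 0.50048984 -0.17910697]
 [ 0.64516791 -0.17853886]]
```

```bash
cat >> h.py <<'E'
def tcp(pan,yaw,rad=.106,z=.085,s=1):
    q,zz=ori(yaw,s=s); d=np.array([np.cos(yaw),np.sin(yaw),0])
    return np.array([pan[0],pan[1],z])-rad*d-.006*zz,q,zz
def st(n=""):
    print(n,"t",round(telemetry.current_t(),2),"p",np.round(telemetry.current_ee_pos(),4),"F",np.round(telemetry.current_wrist_force(),2),"M",np.round(telemetry.current_torque(),2),"op",round(telemetry.current_opening(),4))
E
python3 - <<'E'
from h import *
p,q,z=tcp([.571,-.183],np.radians(-87.5))
gripper_to(.06)
r.move_l(p-.17*z,rot=q,vel=.15); st("pre")
print(r.move_l(p-.03*z,vel=.12,guard=5)); st()
print(r.move_l(p,vel=.05,guard=4)); st("at")
im=look("wrist","w1",["pan"])
E
```

```text
pre t 4.7 p [0.5619 0.0408 0.2163] F [ 0.1  -0.18  0.71] M [ 0.25  0.09 -0.02] op 0.0602
False
 t 6.02 p [ 0.5658 -0.0526  0.1122] F [-0.08 -0.88 -0.01] M [ 0.22  0.08 -0.01] op 0.0602
False
at t 6.77 p [ 0.5662 -0.0732  0.0894] F [ 0.27 -0.41 -0.65] M [0.21 0.01 0.02] op 0.0598
wrist pan [([0.576, -0.1853, 0.0316], 0.96)]
```

View pics/w1.png

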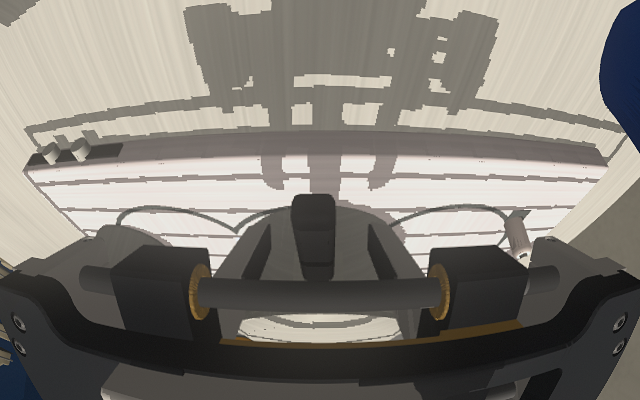

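The wrist view shows the handle (290–336, 195–280) centred between the fingers (258 and 380) and lined up with the tool. Now I'll close on it.

```bash
python3 - <<'E'
from h import *
gripper_to(.018,f_grip=6); st("soft")
gripper_to(.015,f_grip=45); st("firm"); print(telemetry.current_finger_force())
look("wrist","w2",["pan","pin_near","pin_far"])
E
```

```text
soft t 7.57 p [ 0.5661 -0.0731  0.0895] F [-0.69  0.15  0.22] M [0.33 0.14 0.05] op 0.0201
firm t 7.78 p [ 0.5665 -0.073   0.0895] F [ 0.63 -0.25 -0.45] M [0.32 0.09 0.18] op 0.0198
44.9141800403595
wrist pan [([0.5734, -0.1846, 0.0322], 0.88)]
wrist pin_near [([0.7517, -0.1367, 0.0304], 0.61)]
wrist pin_far [([0.761, -0.228, 0.0325], 0.66)]
```

```bash
python3 - <<'E'
from h import *
p0=telemetry.current_ee_pos(); u=np.array([.9988,.049,0]); 
d=np.array([.6915-.5712,-.1862+.1842,0]); tgt=p0+d
q,_=ori(np.radians(-87.2))
np.save("tgt.npy",tgt)
try: print(r.move_l(p0+[.004,0,0],vel=.01,guard=12)); st("start")
except r.PlanningError as e: print(e)
print(r.move_l(tgt-.012*u,rot=q,vel=.05,guard=12)); st("near")
look("wrist","w3",["pan","pin_near","pin_far"])
look("top","t3",["pan","pin_near","pin_far"])
E
```

```text
False
start t 8.56 p [ 0.5697 -0.0735  0.0895] F [-3.66 -0.12  1.28] M [ 0.05  0.72 -0.63] op 0.0195
False
near t 10.79 p [ 0.6747 -0.0756  0.0895] F [-3.07 -0.01  2.54] M [ 0.01  0.77 -0.68] op 0.0192
wrist pan [([0.6833, -0.189, 0.034], 0.89), ([0.8188, 0.0566, -0.0001], 0.88)]
wrist pin_near []
wrist pin_far []
top pan [([0.8224, 0.0695, 0.0021], 0.93), ([0.6818, -0.1877, 0.0319], 0.88), ([0.6029, -0.4878, 0.0027], 0.79)]
top pin_near [([0.7555, -0.1379, 0.0322], 0.59)]
top pin_far [([0.7621, -0.2267, 0.0306], 0.53)]
```

View pics/w3.png

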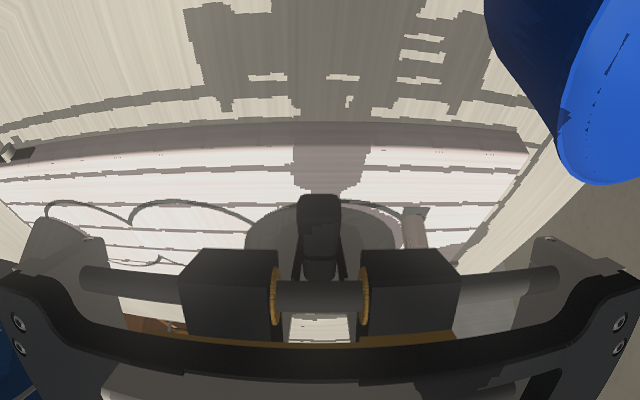

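The pan is close to the pins: the near pin is at (413,228), just right of the pan wall at (395,235). Blue pan is clear of the gripper. Now a slow guarded press.

```bash
python3 - <<'E'
from h import *
u=np.array([.9988,.049,0]); p=telemetry.current_ee_pos(); 
for i in range(16):
    hit=r.move_l(p+u*.001*(i+1),vel=.008,guard=5)
    F=np.mean([telemetry.current_wrist_force() for _ in range(6)],0)
    print(i,hit,np.round(F,2),np.round(telemetry.current_torque(),2),np.round(telemetry.current_ee_pos()-p,4)[:2])
    if hit or F[0]<-6.5: break
st()
look("wrist","w4",["pan","pin_near","pin_far"])
E
```

```text
0 False [-3.12 -0.09  1.84] [-0.01  0.77 -0.67] [0.0011 0.    ]
1 False [-2.7  -0.    2.77] [-0.03  0.75 -0.68] [0.0022 0.0001]
2 False [-3.35 -0.52  2.49] [-0.05  0.75 -0.64] [0.0032 0.0001]
3 False [-3.22 -0.16  2.29] [-0.05  0.73 -0.64] [0.0042 0.0002]
4 False [-2.73 -0.7   1.95] [-0.04  0.76 -0.67] [0.0052 0.0003]
5 False [-2.08 -0.15  2.02] [-0.07  0.77 -0.68] [0.0062 0.0003]
6 False [-3.66 -0.07  3.14] [-0.07  0.79 -0.67] [0.0072 0.0004]
7 False [-3.78 -1.42  2.9 ] [-0.13  0.71 -0.7 ] [0.0082 0.0004]
8 False [-3.68  0.04  2.71] [-0.18  0.73 -0.66] [0.0092 0.0005]
9 False [-3.24 -0.37  2.1 ] [-0.07  0.77 -0.67] [0.0102 0.0005]
10 False [-3.56 -0.18  2.48] [-0.11  0.79 -0.68] [0.0112 0.0005]
11 False [-4.04 -0.59  3.94] [-0.1   0.93 -0.84] [0.0117 0.0005]
12 False [-6.19  0.19  4.01] [-0.15  1.06 -1.15] [0.012  0.0005]
13 False [-6.55  0.62  4.54] [-0.16  1.19 -1.33] [0.0123 0.0004]
 t 15.04 p [ 0.6871 -0.0752  0.0894] F [-6.55  0.62  4.54] M [-0.16  1.19 -1.33] op 0.0198
wrist pan [([0.6962, -0.1898, 0.0316], 0.87)]
wrist pin_near [([0.7515, -0.1335, 0.0294], 0.57)]
wrist pin_far []
```

Contact came at about 11.3 mm. I'll firm up the grip, press slightly more, and probe sideways to confirm both pins bear.

```bash
python3 - <<'E'
from h import *
u=np.array([.9988,.049,0]); v=np.array([.049,-.9988,0])  # plate y, plate x
gripper_to(.015,f_grip=60)
def rd(n):
    r.hold(.1); F=np.mean([telemetry.current_wrist_force() for _ in range(10)],0); print(n,"along",round(F@u,2),"lat",round(F@v,2),"z",round(F[2],2),"M",np.round(telemetry.current_torque(),2),np.round(telemetry.current_ee_pos(),4)); return F
rd("grip60"); p=telemetry.current_ee_pos()
for a in (.001,.002):
    r.move_l(p+u*a,vel=.008,guard=6); rd(a)
for l in (.001,.002,.001,0,-.001,-.002,-.001,0):
    r.move_l(p+u*.002+v*l,vel=.008,guard=6); rd(("lat",l))
print(telemetry.current_t())
E
```

```text
grip60 along -6.78 lat -1.25 z 4.36 M [-0.17  1.21 -1.33] [ 0.6871 -0.0753  0.0895]
0.001 along -4.7 lat -0.89 z 4.47 M [-0.08  1.15 -1.2 ] [ 0.6871 -0.0753  0.0895]
0.002 along -6.64 lat -1.39 z 5.35 M [-0.22  1.26 -1.45] [ 0.6873 -0.0754  0.0895]
('lat', 0.001) along 1.69 lat -2.73 z 3.39 M [ 0.17 -0.04  0.11] [ 0.6867 -0.0756  0.0895]
('lat', 0.002) along 0.28 lat 0.82 z 1.96 M [ 0.08 -0.07 -0.1 ] [ 0.6871 -0.076   0.0895]
('lat', 0.001) along -1.03 lat -1.1 z 2.16 M [ 0.07 -0.13 -0.12] [ 0.6873 -0.076   0.0895]
('lat', 0) along -4.37 lat 1.07 z 2.93 M [-0.29  0.49 -0.94] [ 0.688  -0.0757  0.0894]
('lat', -0.001) along -4.06 lat 4.15 z 2.85 M [-0.5   0.49 -1.01] [ 0.6882 -0.075   0.0894]
('lat', -0.002) along -3.74 lat 4.34 z 1.61 M [-0.62  0.44 -1.02] [ 0.6881 -0.0745  0.0894]
('lat', -0.001) along 1.1 lat -1.32 z 1.83 M [ 0.25 -0.44  0.13] [ 0.6876 -0.0749  0.0895]
('lat', 0) along -2.49 lat -3.26 z 3.7 M [ 0.3   0.05 -0.38] [ 0.6886 -0.0752  0.0895]
19.775
```

```bash
python3 - <<'E'
from h import *
st()
w=look("wrist","w5",["pan","pin_near","pin_far"]); t=look("top","t5",["pan","pin_near","pin_far"])
s=look("scene","s5",["pan","pin_near","pin_far"])
f=lambda im,y0,y1,x0,x1,k: cv2.resize(im[y0:y1,x0:x1],None,fx=k,fy=k,interpolation=cv2.INTER_CUBIC)
a=f(t,115,215,325,435,3.6); b=f(w,150,290,230,480,1.6); c=f(s,170,290,200,320,2.4)
o=np.zeros((600,800,3),np.uint8)
o[:a.shape[0],:a.shape[1]]=a; o[:b.shape[0],400:400+b.shape[1]]=b[:,:400]; o[240:240+c.shape[0],400:400+c.shape[1]]=c
cv2.imwrite("pics/z5.png",o[:,:,::-1])
E
```

```text
t 19.77 p [ 0.6886 -0.0752  0.0895] F [-2.65  3.14  3.7 ] M [ 0.3   0.05 -0.38] op 0.0192
wrist pan [([0.6932, -0.187, 0.029], 0.55)]
wrist pin_near [([0.7519, -0.137, 0.0306], 0.83)]
wrist pin_far []
top pan [([0.6036, -0.4877, 0.0023], 0.87), ([0.6965, -0.1901, 0.0318], 0.84), ([0.8199, 0.0649, 0.001], 0.78)]
top pin_near [([0.7559, -0.1379, 0.032], 0.58)]
top pin_far []
scene pan [([0.6927, -0.1845, 0.0287], 0.85), ([0.8243, 0.0581, 0.0018], 0.73), ([0.5994, -0.4874, 0.0019], 0.69)]
scene pin_near [([0.7568, -0.1359, 0.0327], 0.51)]
scene pin_far [([0.7596, -0.2294, 0.0319], 0.49)]
```

View pics/z5.png

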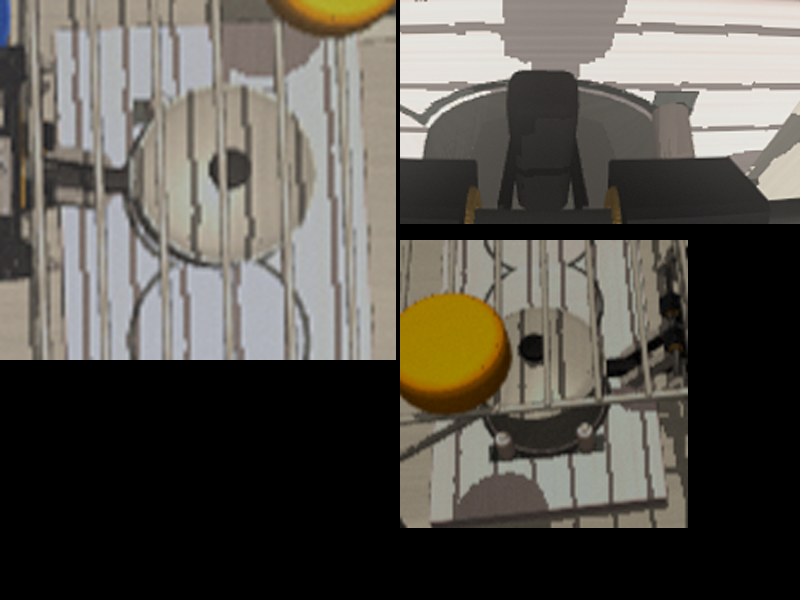

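The crops show the pan's wall touching or nearly touching both pins (scene crop (503,440) and (586,435)), with the handle about square. I'll press with a small force servo: along about 8.5 N, lateral about 0.

```bash
cat > press.py <<'E'
from h import *
u=np.array([.9988,.049,0]); v=np.array([.049,-.9988,0])
def F():
    f=np.mean([telemetry.current_wrist_force() for _ in range(10)],0); return f@u,f@v
tg=telemetry.current_ee_pos().copy(); ok=0
for i in range(22):
    a,l=F()
    e=np.array([a+8.5,l]) # a more negative = pressed harder
    tg=tg+u*np.clip(e[0]*.00025,-.001,.0008)+v*np.clip(l*.0002,-.0006,.0006)
    stop=r.move_l(tg,vel=.008,guard=15); r.hold(.06)
    p=telemetry.current_ee_pos(); a,l=F(); print(i,stop,"a",round(a,2),"l",round(l,2),"Mz",round(telemetry.current_torque()[2],2),"p",np.round(p,4)[:2],"tg",np.round(tg,4)[:2])
    if stop: break
    ok=ok+1 if a<-7.3 and abs(l)<1.2 else 0
    if ok>=2: r.hold(.5); print("held",F()); break
look("wrist","w6",["pan","pin_near"]); st()
E
python3 press.py
```

```text
0 False a -4.31 l -1.6 Mz -0.67 p [ 0.6888 -0.0751] tg [ 0.6894 -0.0746]
1 False a -5.03 l -0.63 Mz -0.93 p [ 0.6891 -0.075 ] tg [ 0.6902 -0.0743]
2 False a -6.12 l -1.14 Mz -1.08 p [ 0.6893 -0.0749] tg [ 0.691  -0.0741]
3 False a -6.19 l -1.36 Mz -1.15 p [ 0.6894 -0.0749] tg [ 0.6916 -0.0738]
4 False a -7.12 l -0.35 Mz -1.35 p [ 0.6896 -0.0748] tg [ 0.6921 -0.0735]
5 False a -7.43 l -0.77 Mz -1.47 p [ 0.6896 -0.0748] tg [ 0.6925 -0.0734]
6 False a -7.12 l -0.08 Mz -1.44 p [ 0.6897 -0.0747] tg [ 0.6927 -0.0733]
7 False a -7.69 l 0.3 Mz -1.47 p [ 0.6899 -0.0748] tg [ 0.6931 -0.0732]
8 False a -9.3 l 0.6 Mz -1.58 p [ 0.6899 -0.0748] tg [ 0.6933 -0.0733]
held (np.float64(-7.212433805073817), np.float64(-0.4530520933486227))
wrist pan [([0.6949, -0.1844, 0.0282], 0.88)]
wrist pin_near [([0.752, -0.1365, 0.0336], 0.67)]
 t 23.81 p [ 0.69   -0.0748  0.0894] F [-8.48 -0.42  5.68] M [-0.38  0.86 -1.53] op 0.0195
```

```bash
python3 - <<'E'
from h import *
u=np.array([.9988,.049,0]); v=np.array([.049,-.9988,0])
tg=np.array([.6933,-.0733,.0894])
def rd(n):
    f=np.mean([telemetry.current_wrist_force() for _ in range(10)],0); p=telemetry.current_ee_pos()
    print(n,"a",round(f@u,2),"l",round(f@v,2),"z",round(f[2],2),"Mz",round(telemetry.current_torque()[2],2),"pa,pl",round((p-tg)@u*1e3,2),round((p-tg)@v*1e3,2),"pz",round(p[2],4)); return f
for z in (.0005,.001):
    r.move_l(tg+[0,0,z],vel=.01,guard=12); r.hold(.1); f=rd(("z",z))
    if f[2]<2.5: break
tg[2]+=z
for l in (.0007,.0014,.0007,0,-.0007,-.0014,-.0007,0):
    if r.move_l(tg+v*l,vel=.01,guard=15): print("stop"); break
    r.hold(.25); rd(("l",l))
print(telemetry.current_t())
E
```

```text
('z', 0.0005) a -7.97 l 0.19 z 3.31 Mz -1.46 pa,pl -3.4 1.37 pz 0.0894
('z', 0.001) a -7.0 l 1.26 z 2.39 Mz -1.51 pa,pl -3.37 1.4 pz 0.0895
('l', 0.0007) a -8.1 l -0.28 z 2.96 Mz -1.55 pa,pl -3.31 1.63 pz 0.0895
('l', 0.0014) a -8.06 l -2.01 z 3.37 Mz -1.61 pa,pl -3.23 1.71 pz 0.0895
('l', 0.0007) a -6.59 l 0.21 z 2.41 Mz -1.54 pa,pl -3.19 1.66 pz 0.0894
('l', 0) a -6.31 l 1.73 z 1.4 Mz -1.43 pa,pl -3.18 1.55 pz 0.0894
('l', -0.0007) a -5.98 l 3.66 z 1.6 Mz -1.41 pa,pl -3.23 1.42 pz 0.0894
('l', -0.0014) a -5.44 l 5.74 z 0.94 Mz -1.43 pa,pl -3.3 1.1 pz 0.0894
('l', -0.0007) a -7.23 l 3.19 z 2.31 Mz -1.45 pa,pl -3.35 1.27 pz 0.0895
('l', 0) a -6.67 l 2.78 z 2.03 Mz -1.44 pa,pl -3.3 1.49 pz 0.0895
28.5083
```

The pan barely moves (0.6 mm) over an 8 N lateral swing, so it is seated in the V of both pins. Next: relax the press, release, back out.

```bash
python3 - <<'E'
from h import *
u=np.array([.9988,.049,0]); v=np.array([.049,-.9988,0])
p=telemetry.current_ee_pos(); tg0=np.array([.6933,-.0733,.0904])
for k in (.35,.6,.8):
    r.move_l(tg0+(p-tg0)*k,vel=.01,guard=15); r.hold(.1); st(k)
    f=telemetry.current_wrist_force()
    if f[0]>-1.8: break
gripper_to(.05,f_grip=10); st("open")
_,z=ori(np.radians(-87.2)); c=telemetry.current_ee_pos()
print(r.move_l(c-.06*z,vel=.06,guard=5)); print(r.move_l(c-.17*z,vel=.12,guard=8)); st("out")
w=look("wrist","w7",["pan","pin_near","pin_far"]); t=look("top","t7",["pan","pin_near","pin_far","canister","cheese_a"])
k=vision.get_calibration("wrist"); np.save("k7.npy",k,allow_pickle=True)
a=cv2.resize(t[115:215,325:435],None,fx=3.6,fy=3.6,interpolation=cv2.INTER_CUBIC); b=cv2.resize(w[100:270,220:420],None,fx=2,fy=2,interpolation=cv2.INTER_CUBIC)
o=np.zeros((400,800,3),np.uint8); o[:360,:396]=a; o[:340,400:]=b; cv2.imwrite("pics/z7.png",o[:,:,::-1])
E
```

```text
0.35 t 28.89 p [ 0.6898 -0.0751  0.0894] F [-6.52 -1.1   2.17] M [-0.19  0.55 -1.28] op 0.0198
0.6 t 29.24 p [ 0.6897 -0.0751  0.0894] F [-3.65 -0.37  3.35] M [-0.15  0.5  -1.23] op 0.0195
0.8 t 29.59 p [ 0.6896 -0.0752  0.0894] F [-4.67 -1.07  4.12] M [-0.24  0.56 -1.29] op 0.0196
open t 30.25 p [ 0.6909 -0.0745  0.0896] F [-0.76 -0.3  -0.17] M [ 0.25  0.02 -0.03] op 0.0499
False
False
out t 32.47 p [0.6849 0.0387 0.2153] F [ 0.07  0.5  -0.13] M [0.28 0.03 0.02] op 0.0499
wrist pan [([0.8219, 0.0551, 0.0016], 0.94), ([0.6927, -0.1853, 0.0326], 0.72)]
wrist pin_near [([0.7511, -0.1385, 0.0306], 0.58)]
wrist pin_far []
top pan [([0.6041, -0.4878, -0.0019], 0.93), ([0.8224, 0.0654, 0.002], 0.86), ([0.6936, -0.1839, 0.0336], 0.59)]
top pin_near [([0.758, -0.1372, 0.0337], 0.39)]
top pin_far [([0.5647, -0.193, 0.0015], 0.2)]
top canister [([0.3687, -0.2011, 0.0279], 0.73)]
top cheese_a [([0.4025, 0.4385, 0.0014], 0.74), ([0.6993, 0.2972, -0.0027], 0.73)]
```

View pics/z7.png

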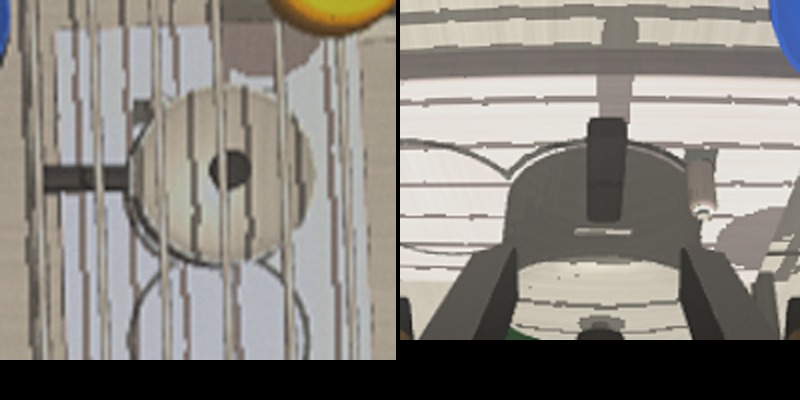

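The handle is square: level at (45–128, 179) in the top crop, and the pan wall touches the near pin at (700,180) in the wrist crop. Seat distances agree with 80 mm, and the canister and cheeses haven't moved. Handing in.

```bash
python3 -c "
from plant import *
print(r.sign_off(), telemetry.current_t())"
```

```text
the job is handed in; nothing more can be done
the job is handed in; nothing more can be done
```

I slid the pan along the plate, pressed it home against both stop pins with its handle about square to the front edge, let go, and handed the job in after about 33 s of the 64 s allowed; the judge's verdict was not shown.

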